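Size a turned pin in a row of ring gauges

TASK

Size the steel pin that lies on the V rest: take it by its thicker knurled handle and pass it, slim end first, into the ring gauge on the bench from the end with the largest ring, through one ring after another until a ring that is too small stops it. Leave it there, lying in the rings with its end against the ring that stopped it, and let go.

Things in the scene. Friction and masses are not known exactly. Their poses are not given: they have to be found in the camera images.
- pin: Loose turned steel pin, 0.15 kg, 162 mm long: a knurled handle 24 mm in diameter and 44 mm long, then a smooth shank 20 mm in diameter and 118 mm long, chamfered 1.5 mm at its end (the nose). Origin on its axis at mid-handle; x runs along the pin to the nose (x = 140 mm); tail at x = -22 mm, centre of mass about x = 53 mm. It starts level on the rest, its axis 36 mm above the bench.
- pin_grip (a point): Centre of the pin's handle, on its axis, the place to grip it (same point and axes as pin).
- pin_nose (a point): Centre of the flat end face of the pin's slim end, 140 mm from pin_grip along the pin; axes as pin.
- rest: Low fixed stand, base 95 x 56 x 8 mm, with two V supports (8 mm thick, 36 mm wide, 36 mm tall), 77 mm apart, under the pin's shank; the handle overhangs freely beyond the stand, its centre 38 mm from the nearer support. Origin under the middle of the base, x along the pin towards its nose (roughly to the robot's right).
- gauge: Ring gauge fixed to the bench: base plate 148 x 70 x 12 mm carrying five upright steel rings on one level axis 80 mm above the bench. Each ring is 8 mm thick, one every 32 mm, bores 34, 30, 26, 15 and 11 mm, outsides 20 mm larger than the bores, posts 22 mm wide. Origin under the middle of the base; x is the way in, from the largest to the smallest ring (roughly to the robot's right).
- gauge_mouth (a point): Centre of the front face of the largest ring, 80 mm above the bench; the base begins 6 mm before this face. x is the gauge's level axis, pointing into the rings; z is up.
- gauge_ring4 (a point): Centre of the front face of the fourth ring (bore 15 mm, the first too small for the 20 mm shank), 96 mm behind gauge_mouth along the gauge's axis; same height and axes. This face stops the pin's nose.

How it is judged:
On the way, in this order (a step that is already met when the one before it is completed fails the run):
1. the pin's nose has come through the largest ring from the large end (x of pin_nose in the frame of gauge_mouth between 0.01 and 0.032 m and y of pin_nose in the frame of gauge_mouth between -0.009 and 0.009 m and z of pin_nose in the frame of gauge_mouth between -0.009 and 0.009 m and angle between the x axis of pin_grip and the x axis of gauge_mouth, either way round below 0.2 rad), for 0.02 s.
2. the nose has gone on through the second and third rings (x of pin_nose in the frame of gauge_mouth between 0.074 and 0.1 m and y of pin_nose in the frame of gauge_mouth between -0.009 and 0.009 m and z of pin_nose in the frame of gauge_mouth between -0.009 and 0.009 m and angle between the x axis of pin_grip and the x axis of gauge_mouth, either way round below 0.15 rad), for 0.05 s.
At the end, for the whole second after the job is handed in: The pin rests, released and still, through the first three rings, in line with them within 0.15 rad, its nose within 5 mm of the face of the fourth ring and within 9 mm of the gauge's axis sideways and in height (x of pin_nose in the frame of gauge_mouth between 0.091 and 0.099 m and y of pin_nose in the frame of gauge_mouth between -0.009 and 0.009 m and z of pin_nose in the frame of gauge_mouth between -0.009 and 0.009 m and angle between the x axis of pin_grip and the x axis of gauge_mouth, either way round below 0.15 rad and linear speed of pin below 0.01 m/s and contact force between pin and the fingers below 0.05 N); the robot touches nothing.
It also fails if it takes over 42 s, if anything falls off the work surface, if the arm or the gripper's body presses on something with over 40 N, if the wrist force passes 120 N, or if a joint passes its speed limit or range.

ROBOT

A 6-joint arm with a two-finger parallel gripper is mounted at the origin on a cart in front of the work surface, level with it; the furniture and walls round the work are solid. World frame = base frame: x ahead of the robot, y to its left, z up, the work surface at z = 0. Lengths are in m, angles in rad, forces in N, time in s.
With the tool pointing down it reaches from about 0.25 to 0.725 m from the base axis. Payload 4 kg.
Tool frame: the origin (TCP) lies midway between the tips of the shut fingers; the grasp point (between the pads) lies 19 mm behind it; z points along the fingers, y is the line along which they close (so a half turn about z gives the same grasp; the last joint's range is limited). The gripper opens to 85 mm and grips with 20 to 120 N. Pads are 22 mm wide; open, the fingers measure 114 mm over their backs; the gripper's body (76 mm by 85 mm) begins 54 mm behind the grasp point. The pads swing forward as they close: fully open they stand 13 mm farther back than shut.
Start: joints at [1.348, 0.241, 0.005, 1.335, 0, 1.571], TCP at [0.11, 0.488, 0.231] pointing down, gripper open.
Joint ranges: [-2.72, 2.72], [-1.05, 1.87], [-1.09, 1.28], [-1.99, 2.15], [-1.42, 1.44], [-3.14, 3.14]. Speed limits (rad/s): [2.79, 2.79, 3.14, 3.14, 3.14, 3.14].

INTERFACE

Orientations are given as a unit quaternion [x, y, z, w].
In Python, from workcell import bot gives the robot as it stands. The module is installed in compiled form; this text tells all that it offers.
- The arm moves only by the tool drive_tool, never from a script. Its arguments are lists of equal length, an entry for each row: "slide": the shift along the tool's x, y, z scaled (see below), a list of three; "rotation": the turn, a rotation vector about the tool's x, y, z scaled (see below), a list of three. A call has exactly 8 rows; each row is the pose to reach, as a shift and turn from the pose commanded when the call began, along the tool's axes at that moment; what a row does not reach only later rows make up. The controller multiplies each number of a shift by 250 mm and each number of a turn by 0.5 rad. A row lasts 1/8 s, in which the tool goes at most 62.5 mm and 10.7 degrees, less where a joint would pass 70% of its speed; a pose out of reach is approached as far as the arm can. A call with a number of a shift or a turn outside -1 to 1 is refused whole. A call with a gripper value outside its range is refused whole. "gripper" is the opening, from 0 (shut) to 1 (fully open), set as the call begins (left out, the last holds). The fingers move at their own pace and stop on an object; the grip force is fixed at half the most. Time passes only in rows, so rows that repeat a pose let the fingers close, or fill a call up. It gives the time, the measured TCP pose, the force, the opening and the grip force at its end, in the units of the state.
- bot.get_obs(): the state, without advancing time (a new reading comes with each control period).
- bot.camera(name): name is "scene" or "top" or "wrist"; returns a dict with "image" (420x560x3 uint8, red, green, blue), "z_map" (420x560 float32, m along the optical axis (not along the pixel's ray), 0 where there is no reading), "camera_matrix" (3x3 intrinsics, pixels), "xyz" and "orientation" of the camera in the world. Camera axes: x right, y up, looking along -z (the intrinsics and any distortion apply to the point x, -y, -z); pixel columns grow to the right and rows downward; lengths in m; the calibration is good to about 2 mm. The wrist camera is an equidistant fisheye: a pixel r from the principal point sees the ray r / f radians off the axis. A picture is of the moment at which its call begins.
- bot.job_done(): hands the job in; it is judged then, once.
The state is a dict: "clock": time; "joint_pos": joint angles; "joint_vel": joint speeds; "tau": joint torques, N m; "eef_pos": TCP position; "tool_rot": TCP orientation; "ft_force": force on the tool from outside, world axes, zero at the start; "ft_torque": the same for the moment, N m; "grip_width": finger opening in m; "grasp_force": force on a finger pad.
Only numpy, scipy, OpenCV 4.12 (cv2) and the standard library are available. Lean on these libraries where they do the work, as an engineer would, in place of code of your own. Each camera call takes 0.05 s, during which the arm holds its last target. There are 200 camera calls.

## Working session

There is one attempt and no reset: what is moved stays moved. The work goes in short steps, Python scripts to look and compute and a tool call to move; the robot and the scene stay as the last step left them, time stands still between calls to the robot, and variables do not carry over. Pictures are saved under pics/ and viewed, at most 10 in all, crops included, and the job is handed in when it is done.

Besides the shell and the picture viewer there is one more tool, called after ">>>" by a JSON object that holds its "fn" and its "kwargs", one argument or row to a line. drive_tool: Moves the arm, as the interface text tells. Shifts and turns lie within -1 to 1; 1 stands for 250 mm of shift or 0.5 rad of turn. Its arguments: {"type":"object","properties":{"slide":{"type":"array","items":{"type":"array","items":{"type":"number"}}},"rotation":{"type":"array","items":{"type":"array","items":{"type":"number"}}},"gripper":{"type":"number"}},"required":["slide","rotation"]}

```bash
mkdir -p pics; python3 - <<'E'
from workcell import bot
import cv2,numpy as np
o=bot.get_obs();print(o['eef_pos'],o['tool_rot'],o['clock'],o['grip_width'])
for n in ['scene','top']:
    c=bot.camera(n);cv2.imwrite(f'pics/{n}0.png',c['image'][:,:,::-1])
    np.savez(f'{n}0.npz',**c);print(n,c['camera_matrix'].tolist(),c['xyz'],c['orientation'],list(c))
E
```

```text
[0.11033874 0.48703909 0.23041482] [ 1.11162438e-01  9.93801711e-01 -1.02757342e-03 -1.21656193e-04] 0.0 0.08562398427253722
scene [[398.7401180199032, 0.0, 277.5874129756112], [0.0, 398.7401180199032, 201.99359320889292], [0.0, 0.0, 1.0]] [0.25757759 0.5529323  0.69476414] [-0.09599919  0.35289998  0.90051782 -0.23518806] ['image', 'z_map', 'camera_matrix', 'xyz', 'orientation']
top [[431.1878545938938, 0.0, 275.7899626978333], [0.0, 431.1878545938938, 209.38730733744433], [0.0, 0.0, 1.0]] [0.36970123 0.03239608 1.02244943] [ 0.06836438 -0.04756981 -0.70398482  0.70531468] ['image', 'z_map', 'camera_matrix', 'xyz', 'orientation']
```

View pics/scene0.png

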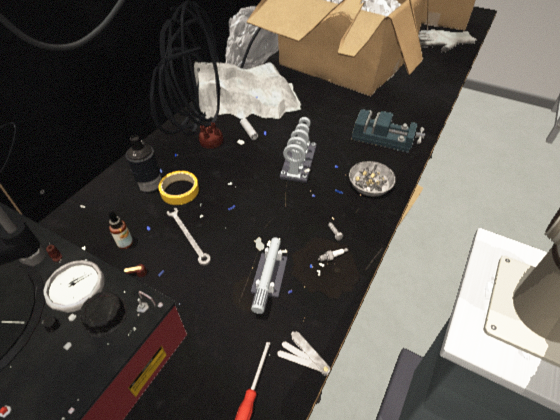

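View pics/top0.png

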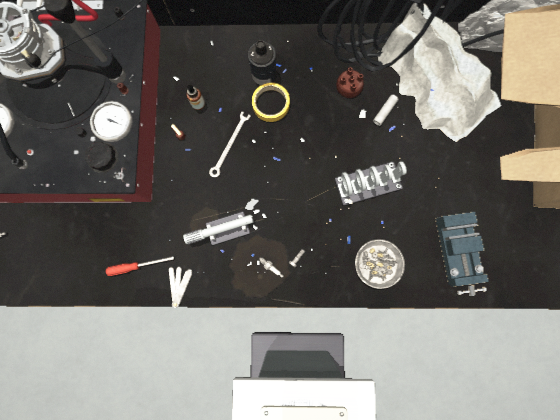

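The scene view shows the pin from its handle (258,305) to its nose (275,240), with the gauge around (298,150). In the top view the handle tail is near (186,239) and the nose near (257,215). The gauge runs from (340,190), the largest ring, to (405,165). I'll use enlarged crops and depth next.

```bash
cat > h.py <<'E'
import numpy as np,cv2
from scipy.spatial.transform import Rotation as R
def cloud(c):
    K=c['camera_matrix'];z=c['z_map'];v,u=np.mgrid[:z.shape[0],:z.shape[1]]
    p=np.stack([(u-K[0,2])/K[0,0]*z,-(v-K[1,2])/K[1,1]*z,-z],-1)
    return p@R.from_quat(c['orientation']).as_matrix().T+c['xyz']
def ray_at(c,u,v,h):
    K=c['camera_matrix'];d=R.from_quat(c['orientation']).apply([(u-K[0,2])/K[0,0],-(v-K[1,2])/K[1,1],-1])
    return c['xyz']+d*(h-c['xyz'][2])/d[2]
E
python3 - <<'E'
from h import *
t=np.load('top0.npz');s=np.load('scene0.npz')
def crop(c,u,v,w=80,h=60,k=5): return cv2.resize(c['image'][v:v+h,u:u+w,::-1],None,fx=k,fy=k,interpolation=cv2.INTER_CUBIC)
a=np.vstack([np.hstack([crop(t,180,195),crop(t,330,150)]),np.hstack([crop(s,235,235,100,80,4)[:300],crop(s,260,112,100,80,4)[:300]])])
cv2.imwrite('pics/crops.png',a)
for n,c in(('top',t),('scene',s)):
    P=cloud(c);z=P[...,2]
    print(n,'bench z',np.median(z[(np.abs(P[...,0]-.35)<.03)&(np.abs(P[...,1])<.05)]))
    if n=='top':
        for u,v in [(188,238),(195,235),(205,231),(220,227),(240,220),(250,217)]:print(u,v,P[v,u].round(4))
    else:
        for u,v in [(259,305),(262,295),(266,280),(271,260),(275,243)]:print(u,v,P[v,u].round(4))
E
```

```text
top bench z 0.003332626409210837
188 238 [0.465  0.2613 0.049 ]
195 235 [0.4717 0.2451 0.0508]
205 231 [0.4813 0.2232 0.0474]
220 227 [0.4907 0.1893 0.0453]
240 220 [0.5069 0.1436 0.0458]
250 217 [0.5137 0.1206 0.0466]
scene bench z 0.0013772511287361011
259 305 [0.4624 0.2665 0.0481]
262 295 [0.4675 0.2475 0.0496]
266 280 [0.4781 0.2155 0.047 ]
271 260 [0.4921 0.1724 0.048 ]
275 243 [0.506  0.1324 0.0476]
```

View pics/crops.png

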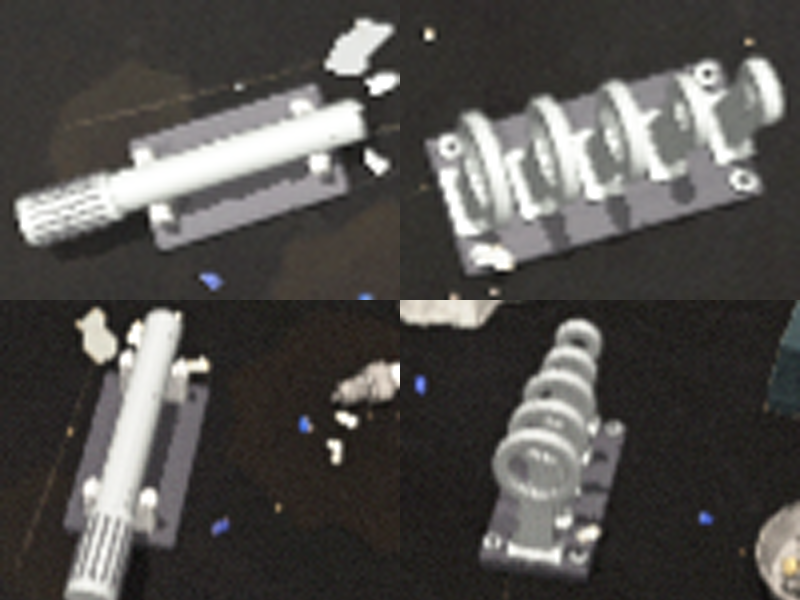

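```bash
cat >> h.py <<'E'
from scipy.optimize import least_squares
def box(d): return np.linalg.norm(np.maximum(d,0),axis=-1)+np.minimum(d.max(-1),0)
def cyl(x,r,x0,x1,r0,r1): # ring / cylinder section
    return box(np.stack([abs(x-(x0+x1)/2)-(x1-x0)/2,abs(r-(r0+r1)/2)-(r1-r0)/2],-1))
def bx(p,lo,hi): return box(abs(p-(np.array(lo)+hi)/2)-(np.array(hi)-lo)/2)
def pin_sdf(p):
    r=np.hypot(p[:,1],p[:,2]);return np.minimum(cyl(p[:,0],r,-.022,.022,-.012,.012),cyl(p[:,0],r,.022,.14,-.01,.01))
def gauge_sdf(p): # frame gauge_mouth
    r=np.hypot(p[:,1],p[:,2]);d=[bx(p,[-.006,-.035,-.08],[.142,.035,-.068])]
    for i,b in enumerate([.034,.030,.026,.015,.011]):
        d+=[cyl(p[:,0],r,.032*i,.032*i+.008,b/2,b/2+.01),bx(p,[.032*i,-.011,-.068],[.032*i+.008,.011,-b/2-.005])]
    return np.min(d,0)
def fit(P,sdf,g,pad=.03,lo=(-.05,-.06,-.07),hi=(.15,.06,.04)):
    """g: x,y,z,yaw of frame"""
    def loc(q,P): return R.from_euler('z',-q[3]).apply(P-q[:3])
    q=np.array(g,float)
    for k in (.02,.012,.008,.008):
        Q=P[np.abs(sdf(loc(q,P)))<k]
        Q=Q[(loc(q,Q)[:,2]>lo[2])]
        s=least_squares(lambda q:sdf(loc(q,Q)),q,loss='soft_l1',f_scale=.0015);q=s.x
    return q,len(Q),np.median(abs(sdf(loc(q,Q))))
def near(c,g): 
    P=cloud(c).reshape(-1,3);P=P[c['z_map'].ravel()>0];return P[np.linalg.norm(P[:,:2]-g[:2],axis=1)<.25]
E
python3 - <<'E'
from h import *
C=[np.load(f'{n}0.npz') for n in('top','scene')]
# rough gauge mouth from scene ring-1 centre and top corners
s=C[1];print('ring1 scene',ray_at(s,260+537/4,112+166/4,.08))
t=C[0]
for a,b in [(427,140),(470,272),(762,190)]:print(ray_at(t,330+(a-400)/5,150+b/5,.012))
yaw=np.arctan2(.1206-.2613,.5137-.465)
gp=[.4705,.243,.036,np.arctan2(-.141,.049)]
gm=list(ray_at(s,260+537/4,112+166/4,.08))+[gp[3]]
for c in C:
    print('pin',fit(near(c,gp),pin_sdf,gp,lo=(0,0,-.009)))
    print('gauge',fit(near(c,gm),gauge_sdf,gm,lo=(0,0,-.073)))
print('pin2',fit(np.vstack([near(c,gp) for c in C]),pin_sdf,gp,lo=(0,0,-.009)))
print('gauge2',fit(np.vstack([near(c,gm) for c in C]),gauge_sdf,gm,lo=(0,0,-.073)))
E
```

```text
ring1 scene [ 0.37770583 -0.21307398  0.08      ]
[ 0.61322348 -0.0799478   0.012     ]
[ 0.54898098 -0.09908321  0.012     ]
[ 0.58841833 -0.2380625   0.012     ]
pin (array([ 0.47070291,  0.25028767,  0.03626702, -1.26395481]), 692, np.float64(0.0009169788965432794))
gauge (array([ 0.3799259 , -0.21648863,  0.09860576, -1.09949004]), 424, np.float64(0.002705817300026947))
pin (array([ 0.47097602,  0.25075782,  0.03771785, -1.26408537]), 920, np.float64(0.0006046908769938497))
gauge (array([ 0.38434236, -0.21190242,  0.09878475, -1.12756361]), 311, np.float64(0.00186266667216195))
pin2 (array([ 0.47082767,  0.2506999 ,  0.03719466, -1.26381538]), 1612, np.float64(0.0008353944325150487))
gauge2 (array([ 0.38266274, -0.21347739,  0.09861687, -1.11798662]), 729, np.float64(0.0022394642298308107))
```

```bash
python3 - <<'E'
from h import *
C=[np.load(f'{n}0.npz') for n in('top','scene')]
s=C[1];print('ring1 scene',ray_at(s,260+137/4,112+166/4,.08))
gm=[.583,-.095,.08,-1.29]
for c in C+[0]:
    P=near(c,gm) if c else np.vstack([near(c,gm) for c in C])
    print('gauge',fit(P,gauge_sdf,gm,lo=(0,0,-.073)))
from workcell import bot
o=bot.get_obs();M=R.from_quat(o['tool_rot']).as_matrix();print(M.round(3),o['eef_pos'])
E
```

```text
ring1 scene [ 0.58461168 -0.0985693   0.08      ]
gauge (array([ 0.58246595, -0.09212492,  0.08070861, -1.28936308]), 1897, np.float64(0.0008611162214706911))
gauge (array([ 0.58340793, -0.09327319,  0.0820188 , -1.29042777]), 1412, np.float64(0.0009439529685618909))
gauge (array([ 0.58283049, -0.09267522,  0.08127816, -1.29080678]), 3308, np.float64(0.0009787333171580315))
[[-0.975  0.221 -0.   ]
 [ 0.221  0.975 -0.002]
 [-0.    -0.002 -1.   ]] [0.11036608 0.48708762 0.23047952]
```

>>> {"fn": "drive_tool", "kwargs": {
  "slide": [
    [-0.12,-0.045,0],
    [-0.24,-0.09,0],
    [-0.36,-0.135,0],
    [-0.48,-0.18,0],
    [-0.6,-0.225,0],
    [-0.72,-0.27,0],
    [-0.84,-0.315,0],
    [-0.96,-0.36,0]
  ],
  "rotation": [
    [0,0,0.125],
    [0,0,0.25],
    [0,0,0.375],
    [0,0,0.5],
    [0,0,0.625],
    [0,0,0.75],
    [0,0,0.875],
    [0,0,1]
  ],
  "gripper": 1
}}

```text
clock: 1.1
eef_pos: [0.3253, 0.3459, 0.2309]
tool_rot: [0.355, 0.935, -0.0, -0.0]
ft_force: [0.1, 1.2, 0.6]
grip_width: 0.0853
grasp_force: 0.0
```

```bash
cat >> h.py <<'E'
def to(pos,yawx,pitch=0):
    """units to bring tool to pos with tool x along -pin dir (pin yaw yawx), tool z down"""
    from workcell import bot
    o=bot.get_obs();T=R.from_quat(o['tool_rot']);d=np.array([np.cos(yawx),np.sin(yawx),0])
    z=np.array([0,0,-1.]);G=R.from_matrix(np.column_stack([-d,np.cross(z,-d),z]))
    G=R.from_rotvec(np.cross(d,[0,0,1])*pitch)*G
    print('t',round(o['clock'],2),'pos',o['eef_pos'].round(4),'F',np.round(o['ft_force'],1),'grip',round(o['grip_width'],4),round(o['grasp_force'],1))
    print('slide',(T.inv().apply(np.array(pos)-o['eef_pos'])/.25).round(3),'rot',((T.inv()*G).as_rotvec()/.5).round(3))
E
python3 -c "
from h import *
to([.4708,.2506,.10],-1.2638)"
```

```text
t 1.1 pos [0.3253 0.3459 0.2309] F [0.1 1.2 0.6] grip 0.0853 0.0
slide [-0.689  0.101  0.523] rot [-0.002  0.     1.078]
```

>>> {"fn": "drive_tool", "kwargs": {
  "slide": [
    [-0.1,0.015,0.06],
    [-0.2,0.03,0.12],
    [-0.3,0.045,0.18],
    [-0.4,0.06,0.24],
    [-0.5,0.075,0.3],
    [-0.6,0.09,0.36],
    [-0.69,0.1,0.4],
    [-0.69,0.1,0.4]
  ],
  "rotation": [
    [0,0,0.14],
    [0,0,0.28],
    [0,0,0.42],
    [0,0,0.56],
    [0,0,0.7],
    [0,0,0.84],
    [0,0,1],
    [0,0,1]
  ],
  "gripper": 1
}}

```text
clock: 2.1
eef_pos: [0.4706, 0.2502, 0.1298]
tool_rot: [0.575, 0.818, -0.001, -0.001]
ft_force: [-1.2, 0.8, 0.7]
grip_width: 0.0853
grasp_force: 0.0
```

```bash
python3 - <<'E'
from h import *
from workcell import bot
to([.4708,.2506,.013],-1.2638)
c=bot.camera('wrist');cv2.imwrite('pics/w1.png',c['image'][:,:,::-1]);np.savez('w1.npz',**c);print(c['camera_matrix'],c['xyz'])
E
```

```text
t 2.1 pos [0.4706 0.2502 0.1298] F [-1.2  0.8  0.7] grip 0.0853 0.0
slide [0.001 0.003 0.467] rot [-0.006  0.001  0.078]
[[325.1922621    0.         274.14132172]
 [  0.         325.1922621  208.77570587]
 [  0.           0.           1.        ]] [0.44720521 0.31527544 0.27182564]
```

View pics/w1.png

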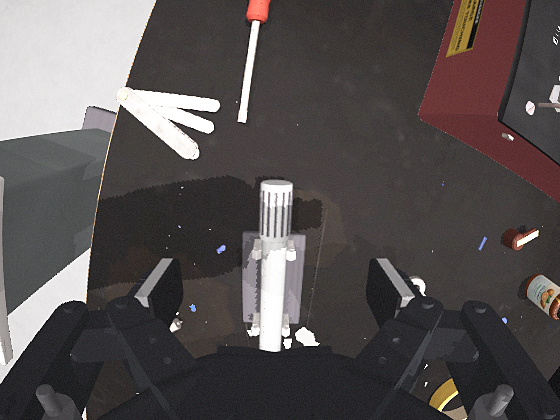

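The wrist view shows the handle at (276,210), midway between the pads at x≈182 and 370, and aligned with the tool. Descending.

>>> {"fn": "drive_tool", "kwargs": {
  "slide": [
    [0,0,0.08],
    [0,0,0.16],
    [0,0,0.24],
    [0,0,0.32],
    [0,0,0.4],
    [0,0,0.44],
    [0,0,0.466],
    [0,0,0.466]
  ],
  "rotation": [
    [0,0,0.04],
    [0,0,0.08],
    [0,0,0.08],
    [0,0,0.08],
    [0,0,0.08],
    [0,0,0.08],
    [0,0,0.08],
    [0,0,0.08]
  ],
  "gripper": 1
}}

```text
clock: 3.15
eef_pos: [0.4704, 0.2517, 0.0149]
tool_rot: [0.59, 0.807, -0.0, -0.0]
ft_force: [0.1, -0.3, -0.3]
grip_width: 0.0857
grasp_force: 0.0
```

>>> {"fn": "drive_tool", "kwargs": {
  "slide": [
    [0,0,0],
    [0,0,0],
    [0,0,0],
    [0,0,0],
    [0,0,0],
    [0,0,0],
    [0,0,0],
    [0,0,0]
  ],
  "rotation": [
    [0,0,0],
    [0,0,0],
    [0,0,0],
    [0,0,0],
    [0,0,0],
    [0,0,0],
    [0,0,0],
    [0,0,0]
  ],
  "gripper": 0
}}

```text
clock: 4.15
eef_pos: [0.4707, 0.2515, 0.0149]
tool_rot: [0.59, 0.807, 0.0, 0.0]
ft_force: [-0.3, -0.0, 1.9]
grip_width: 0.022
grasp_force: 58.6
```

>>> {"fn": "drive_tool", "kwargs": {
  "slide": [
    [0,0,-0.03],
    [0,0,-0.07],
    [0,0,-0.12],
    [0,0,-0.17],
    [0,0,-0.22],
    [0,0,-0.25],
    [0,0,-0.26],
    [0,0,-0.26]
  ],
  "rotation": [
    [0,0,0],
    [0,0,0],
    [0,0,0],
    [0,0,0],
    [0,0,0],
    [0,0,0],
    [0,0,0],
    [0,0,0]
  ],
  "gripper": 0
}}

```text
clock: 5.15
eef_pos: [0.4705, 0.2514, 0.0798]
tool_rot: [0.59, 0.807, -0.0, -0.0]
ft_force: [0.0, -0.1, -0.9]
grip_width: 0.0222
grasp_force: 58.7
```

```bash
python3 - <<'E'
from h import *
from workcell import bot
C=[bot.camera(n) for n in('top','scene')]
g=[.4708,.2507,.10,-1.264]
for c in C: print(fit(near(c,g),pin_sdf,g,lo=(0,0,-.012)))
cv2.imwrite('pics/lift.png',np.hstack([cv2.resize(C[0]['image'][180:280,140:280,::-1],(400,286)),cv2.resize(C[1]['image'][190:330,200:340,::-1],(400,400))[:286]]))
m=np.array([.5829,-.0927,.08]);d=np.array([np.cos(-1.2906),np.sin(-1.2906),0])
to(m-d*.19+[0,0,-.021],-1.2906)
E
```

```text
(array([ 0.4696807 ,  0.2518418 ,  0.10019828, -1.25946834]), 555, np.float64(0.000796914526433521))
(array([ 0.4709142 ,  0.25072958,  0.10196576, -1.25947028]), 365, np.float64(0.0006843658848176004))
t 5.25 pos [0.4702 0.2513 0.0793] F [-0.1  0.4 -1.2] grip 0.0222 58.7
slide [-0.688  0.034  0.081] rot [-0.002  0.     0.056]
```

View pics/lift.png

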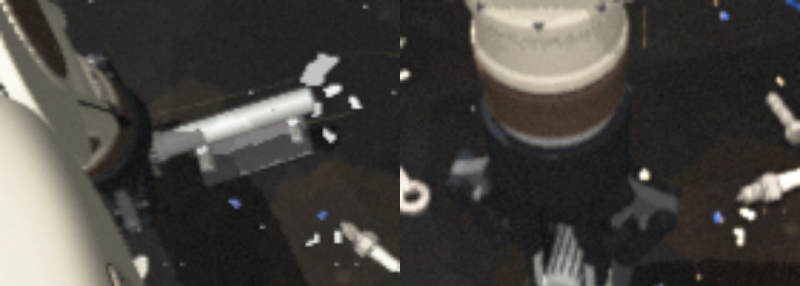

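The pin is lifted and held level at about z = 0.10 (nose near (320,100) in the left crop). Moving to just before the mouth.

>>> {"fn": "drive_tool", "kwargs": {
  "slide": [
    [-0.08,0.004,0],
    [-0.18,0.008,0.01],
    [-0.28,0.012,0.02],
    [-0.38,0.016,0.04],
    [-0.48,0.022,0.06],
    [-0.58,0.028,0.08],
    [-0.65,0.034,0.08],
    [-0.688,0.034,0.08]
  ],
  "rotation": [
    [0,0,0.01],
    [0,0,0.02],
    [0,0,0.03],
    [0,0,0.04],
    [0,0,0.056],
    [0,0,0.056],
    [0,0,0.056],
    [0,0,0.056]
  ],
  "gripper": 0
}}

```text
clock: 6.25
eef_pos: [0.5312, 0.0888, 0.0598]
tool_rot: [0.602, 0.798, -0.0, -0.0]
ft_force: [0.8, 0.4, -0.6]
grip_width: 0.0222
grasp_force: 58.7
```

>>> {"fn": "drive_tool", "kwargs": {
  "slide": [
    [0,0,0],
    [0,0,0],
    [0,0,0],
    [0,0,0],
    [0,0,0],
    [0,0,0],
    [0,0,0],
    [0,0,0]
  ],
  "rotation": [
    [0,0,0],
    [0,0,0],
    [0,0,0],
    [0,0,0],
    [0,0,0],
    [0,0,0],
    [0,0,0],
    [0,0,0]
  ],
  "gripper": 0
}}

```text
clock: 7.25
eef_pos: [0.5308, 0.0901, 0.0598]
tool_rot: [0.602, 0.799, -0.0, -0.0]
ft_force: [0.2, 0.2, -1.9]
grip_width: 0.0223
grasp_force: 58.7
```

```bash
cat >> h.py <<'E'
def fitp(P,g):
    """pin x,y,z,yaw,pitch(nose up) from shank points"""
    def loc(q,P): return R.from_euler('ZY',[q[3],-q[4]]).inv().apply(P-q[:3])
    q=np.array(list(g)+[0.])
    for k in (.012,.008,.006):
        l=loc(q,P);Q=P[(abs(pin_sdf(l))<k)&(l[:,0]>-.03)]
        q=least_squares(lambda q:pin_sdf(loc(q,Q)),q,loss='soft_l1',f_scale=.0015).x
    return q.round(4),len(Q)
def rel(q,m=(.5829,-.0927,.0800),yaw=-1.2906):
    n=R.from_euler('ZY',[q[3],-q[4]]).apply([.14,0,0])+q[:3]
    return R.from_euler('z',-yaw).apply(n-m).round(4)
E
python3 - <<'E'
from h import *
from workcell import bot
C=[bot.camera(n) for n in('top','scene')]
o=bot.get_obs();g=list(o['eef_pos']+[0,0,.021])+[-1.2906]
for c in C:
    q,n=fitp(near(c,g),g);print('pin',q,n,'nose rel',rel(q))
    print('gauge',fit(near(c,[.583,-.093]),gauge_sdf,[.5829,-.0927,.08,-1.2906],lo=(0,0,-.073))[:2])
to([.5829+np.cos(-1.2906)*-.14,-.0927-np.sin(-1.2906)*.14,.059],-1.2906)
a,b=C[0]['image'],C[1]['image']
cv2.imwrite('pics/pre.png',np.hstack([cv2.resize(a[140:260,230:430,::-1],(500,300),interpolation=2),cv2.resize(b[100:220,240:360,::-1],(300,300),interpolation=2)]))
E
```

```text
pin [ 0.5299  0.0906  0.0806 -1.2865 -0.0057] 304 nose rel [-0.0508  0.0003 -0.0002]
gauge (array([ 0.5822693 , -0.09214715,  0.08083109, -1.28708076]), 1905)
pin [ 0.5352  0.0954  0.0841 -0.2941  0.1523] 321 nose rel [-0.1188  0.1224  0.0253]
gauge (array([ 0.58372968, -0.09326637,  0.08201551, -1.29296658]), 960)
t 7.35 pos [0.5308 0.0901 0.0598] F [ 0.   0.1 -1. ] grip 0.0222 58.7
slide [-0.2   -0.002  0.003] rot [-0. -0. -0.]
```

View pics/pre.png

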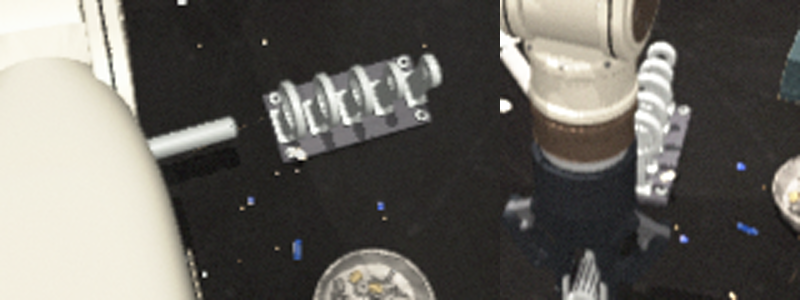

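In the left crop the pin's nose at (235,128) points straight at the largest ring at (287,110). The fit puts it about 50 mm short and within 1 mm of the axis. Inserting.

>>> {"fn": "drive_tool", "kwargs": {
  "slide": [
    [-0.04,-0.002,-0.003],
    [-0.08,-0.002,-0.003],
    [-0.12,-0.002,-0.003],
    [-0.16,-0.002,-0.003],
    [-0.2,-0.002,-0.003],
    [-0.24,-0.002,-0.003],
    [-0.28,-0.002,-0.003],
    [-0.28,-0.002,-0.003]
  ],
  "rotation": [
    [0,0,0],
    [0,0,0],
    [0,0,0],
    [0,0,0],
    [0,0,0],
    [0,0,0],
    [0,0,0],
    [0,0,0]
  ],
  "gripper": 0
}}

```text
clock: 8.35
eef_pos: [0.5499, 0.022, 0.0605]
tool_rot: [0.602, 0.798, 0.0, 0.0]
ft_force: [-0.4, 0.6, -1.9]
grip_width: 0.0221
grasp_force: 58.7
```

```bash
python3 - <<'E'
from h import *
from workcell import bot
a=bot.camera('top');o=bot.get_obs()
g=list(o['eef_pos']+[0,0,.021])+[-1.2906]
P=near(a,g);d=np.array([np.cos(g[3]),np.sin(g[3]),0]);P=P[(P-[.5829,-.0927,.08])@d<-.004]
q,n=fitp(P,g);print(q,n,rel(q))
to([.5829+np.cos(-1.2906)*-.044,-.0927-np.sin(-1.2906)*.044,.059],-1.2906)
cv2.imwrite('pics/in1.png',cv2.resize(a['image'][140:230,290:430,::-1],(700,450),interpolation=2))
E
```

```text
[ 0.5719 -0.0636  0.0768 -1.2107  0.1688] 31 [0.1066 0.0085 0.0203]
t 8.4 pos [0.5497 0.0224 0.0605] F [-0.8 -0.1 -2. ] grip 0.0227 58.7
slide [-0.303  0.001  0.006] rot [-0.    -0.001 -0.002]
```

View pics/in1.png

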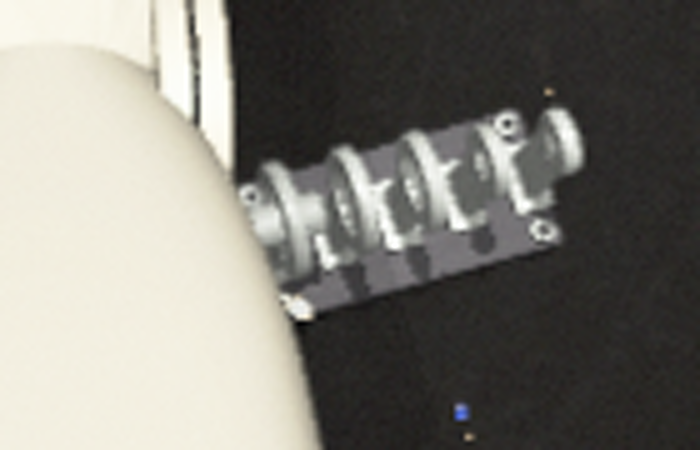

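The nose at (325,208) has come through the first ring, centred, with no force felt. Continuing.

>>> {"fn": "drive_tool", "kwargs": {
  "slide": [
    [-0.04,0,0],
    [-0.08,0,0],
    [-0.12,0,0],
    [-0.16,0,0],
    [-0.2,0,0],
    [-0.23,0,0],
    [-0.26,0,0],
    [-0.26,0,0]
  ],
  "rotation": [
    [0,0,0],
    [0,0,0],
    [0,0,0],
    [0,0,0],
    [0,0,0],
    [0,0,0],
    [0,0,0],
    [0,0,0]
  ],
  "gripper": 0
}}

```text
clock: 9.4
eef_pos: [0.5678, -0.0403, 0.0605]
tool_rot: [0.602, 0.799, 0.0, 0.0]
ft_force: [-0.3, -0.2, -1.5]
grip_width: 0.0222
grasp_force: 58.7
```

```bash
python3 - <<'E'
from h import *
from workcell import bot
a=bot.camera('top')
to([.5829+np.cos(-1.2906)*-.044,-.0927-np.sin(-1.2906)*.044,.059],-1.2906)
cv2.imwrite('pics/in2.png',cv2.resize(a['image'][140:230,290:430,::-1],(700,450),interpolation=2))
E
```

```text
t 9.45 pos [ 0.5676 -0.0399  0.0605] F [-0.6 -0.6 -1.8] grip 0.0225 58.7
slide [-0.044  0.     0.006] rot [-0.    -0.001 -0.001]
```

View pics/in2.png

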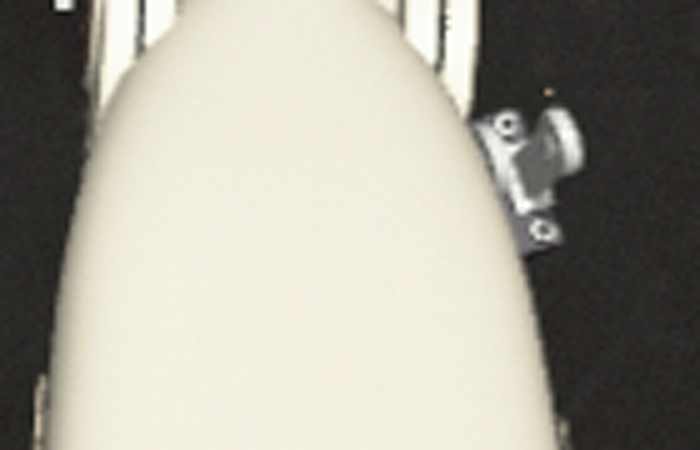

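The arm hides the rings from the top camera, so I'll feel for the stop by force instead, advancing slowly.

>>> {"fn": "drive_tool", "kwargs": {
  "slide": [
    [-0.006,0,0],
    [-0.012,0,0],
    [-0.018,0,0],
    [-0.024,0,0],
    [-0.03,0,0],
    [-0.036,0,0],
    [-0.04,0,0],
    [-0.044,0,0]
  ],
  "rotation": [
    [0,0,0],
    [0,0,0],
    [0,0,0],
    [0,0,0],
    [0,0,0],
    [0,0,0],
    [0,0,0],
    [0,0,0]
  ],
  "gripper": 0
}}

```text
clock: 10.45
eef_pos: [0.5707, -0.0503, 0.0605]
tool_rot: [0.602, 0.799, 0.0, -0.0]
ft_force: [0.0, 0.9, -1.6]
grip_width: 0.0225
grasp_force: 58.7
```

>>> {"fn": "drive_tool", "kwargs": {
  "slide": [
    [-0.002,0,0],
    [-0.004,0,0],
    [-0.006,0,0],
    [-0.008,0,0],
    [-0.008,0,0],
    [-0.008,0,0],
    [-0.008,0,0],
    [-0.008,0,0]
  ],
  "rotation": [
    [0,0,0],
    [0,0,0],
    [0,0,0],
    [0,0,0],
    [0,0,0],
    [0,0,0],
    [0,0,0],
    [0,0,0]
  ],
  "gripper": 0
}}

```text
clock: 11.45
eef_pos: [0.5705, -0.0504, 0.0602]
tool_rot: [0.601, 0.799, 0.001, -0.002]
ft_force: [-1.7, 6.4, -0.2]
grip_width: 0.0225
grasp_force: 58.7
```

Contact is felt (6.4 N, stopped at the expected place). I'll ease the tail down towards its resting slope before releasing.

>>> {"fn": "drive_tool", "kwargs": {
  "slide": [
    [-0.001,0,0.006],
    [-0.002,0,0.012],
    [-0.003,0,0.018],
    [-0.004,0,0.024],
    [-0.005,0,0.03],
    [-0.005,0,0.032],
    [-0.005,0,0.032],
    [-0.005,0,0.032]
  ],
  "rotation": [
    [0,-0.02,0],
    [0,-0.04,0],
    [0,-0.06,0],
    [0,-0.08,0],
    [0,-0.1,0],
    [0,-0.11,0],
    [0,-0.11,0],
    [0,-0.11,0]
  ],
  "gripper": 0
}}

```text
clock: 12.45
eef_pos: [0.5708, -0.0516, 0.0523]
tool_rot: [0.601, 0.799, -0.016, 0.02]
ft_force: [-2.6, 6.8, -0.5]
grip_width: 0.0224
grasp_force: 58.7
```

>>> {"fn": "drive_tool", "kwargs": {
  "slide": [
    [0,0,0],
    [0,0,0],
    [0,0,0],
    [0,0,0],
    [0,0,0],
    [0,0,0],
    [0,0,0],
    [0,0,0]
  ],
  "rotation": [
    [0,0,0],
    [0,0,0],
    [0,0,0],
    [0,0,0],
    [0,0,0],
    [0,0,0],
    [0,0,0],
    [0,0,0]
  ],
  "gripper": 1
}}

```text
clock: 13.45
eef_pos: [0.5716, -0.0534, 0.0525]
tool_rot: [0.601, 0.799, -0.017, 0.022]
ft_force: [0.4, -0.3, -0.2]
grip_width: 0.0852
grasp_force: 0.0
```

>>> {"fn": "drive_tool", "kwargs": {
  "slide": [
    [0,0,-0.04],
    [0,0,-0.1],
    [0,0,-0.2],
    [0,0,-0.3],
    [0.1,0,-0.4],
    [0.25,0,-0.5],
    [0.4,0,-0.6],
    [0.5,0,-0.6]
  ],
  "rotation": [
    [0,0,0],
    [0,0,0],
    [0,0,0],
    [0,0,0],
    [0,0,0],
    [0,0,0],
    [0,0,0],
    [0,0,0]
  ],
  "gripper": 1
}}

```text
clock: 14.45
eef_pos: [0.5361, 0.0763, 0.1995]
tool_rot: [0.601, 0.799, -0.014, 0.024]
ft_force: [-0.4, -0.9, -0.2]
grip_width: 0.0852
grasp_force: 0.0
```

>>> {"fn": "drive_tool", "kwargs": {
  "slide": [
    [0.1,0,0],
    [0.2,0,0],
    [0.3,0,0],
    [0.4,0,0],
    [0.4,0,0],
    [0.4,0,0],
    [0.4,0,0],
    [0.4,0,0]
  ],
  "rotation": [
    [0,0,0],
    [0,0,0],
    [0,0,0],
    [0,0,0],
    [0,0,0],
    [0,0,0],
    [0,0,0],
    [0,0,0]
  ],
  "gripper": 1
}}

```text
clock: 15.45
eef_pos: [0.5074, 0.1697, 0.1901]
tool_rot: [0.602, 0.798, -0.017, 0.022]
ft_force: [-0.6, 0.2, 0.5]
grip_width: 0.0853
grasp_force: 0.0
```

```bash
python3 - <<'E'
from h import *
from workcell import bot
a=bot.camera('top');b=bot.camera('scene');o=bot.get_obs();print(o['clock'],o['eef_pos'],o['ft_force'])
g=[.5707,-.0503,.071,-1.2906]
d=np.array([np.cos(g[3]),np.sin(g[3]),0])
for c in(a,b):
    P=near(c,g);P=P[((P-[.5829,-.0927,.08])@d<-.004)&(P[:,2]>.04)]
    q,n=fitp(P,g);print(q,n,rel(q))
cv2.imwrite('pics/end.png',np.hstack([cv2.resize(a['image'][140:230,310:420,::-1],(440,360),interpolation=2),cv2.resize(b['image'][110:200,260:350,::-1],(360,360),interpolation=2)]))
E
```

```text
15.55 [0.50736835 0.16986262 0.18998431] [ 0.18543406 -0.0340057  -0.73574956]
[ 0.5687 -0.051   0.0702 -1.2889  0.0565] 299 [ 0.0958 -0.0019 -0.0019]
[ 0.5696 -0.0517  0.0716 -1.282   0.0623] 61 [ 0.0966 -0.0002  0.0003]
```

View pics/end.png

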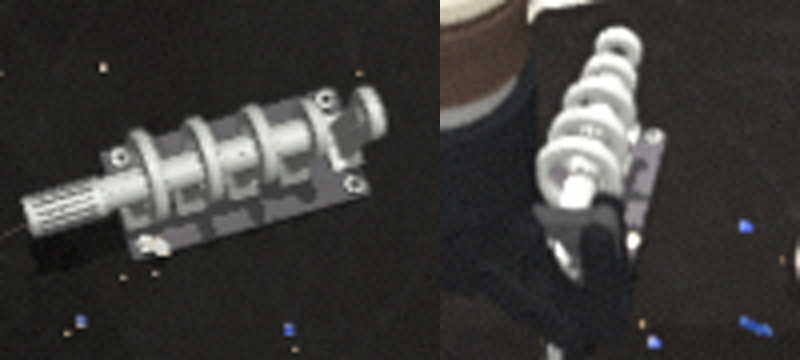

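The pin lies through the first three rings, its nose at about (310,135) against the fourth. The top-camera fit gives the nose at x = 0.096, y = -0.002, z = -0.002 in the mouth frame, and the gripper is clear.

```bash
python3 -c "
from workcell import bot
print(bot.job_done())"
```

```text
the job is handed in; nothing more can be done
None
```

The pin lies released through the first three rings with its nose against the fourth, about 96 mm in and within 2 mm of the axis by the camera fit; I handed the job in just after 15.6 s on the robot clock, and no verdict was returned.

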